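# Show which sample to load, and where

### The arm

A 6-joint arm with a two-finger parallel gripper is mounted at the origin on the work surface. World frame = base frame: x ahead of the robot, y to its left, z up, the work surface at z = 0. Lengths are in m, angles in rad, forces in N, time in s.
With the tool pointing down it reaches from about 0.35 to 0.775 m from the base axis. Payload 5.5 kg.
Tool frame: the origin (TCP) lies between the finger pads, 19 mm behind the fingertips; this is the grasp point; z points along the fingers, y is the line along which they close (so a half turn about z gives the same grasp; the last joint's range is limited). The gripper opens to 85 mm and grips with 20 to 120 N. Pads are 22 mm wide; open, the fingers measure 114 mm over their backs; the gripper's body (76 mm by 85 mm) begins 54 mm behind the grasp point. The pads swing forward as they close: fully open they stand 13 mm farther back than shut.
Start: joints at [1.056, 0.313, 0.046, 1.304, 0, 1.431], TCP at [0.211, 0.535, 0.25] pointing down, gripper open.
Joint ranges: [-2.76, 2.76], [-0.86, 1.69], [-1.03, 1.26], [-2.2, 2.34], [-1.47, 1.5], [-3.14, 3.14]. Speed limits (rad/s): [2.57, 2.57, 3.14, 3.14, 3.14, 3.14].

### API

Orientations are given as a 3x3 rotation matrix whose columns are the frame's x, y, z axes.
In Python, from rig import manip, snapshot, spotter gives the robot as it stands.
- The arm moves only by the tool step_arm, never from a script. Its argument "increments" is one flat list of numbers, 4 for each row, row after row: the shift along the tool's x, y, z in cm, then the turn about the tool's z in rad. A call has 1 to 8 rows; each row shifts and turns the commanded pose from where the row before left it, along the tool's axes as they then stand; what a row does not reach is not made up. A row lasts 1/10 s, in which the tool goes at most 50 mm and 8.59 degrees, less where a joint would pass 70% of its speed; a pose out of reach is approached as far as the arm can. A call with a gripper value outside its range is refused whole. "claw" is the finger opening in cm, from 0 to 8.54, set as the call begins (left out, the last holds). The fingers move at their own pace and stop on an object; "grip_force" is the grip in N (left out, the last holds). Time passes only in rows, so rows that do not move let the fingers close. It gives the time, the measured TCP pose, the force, the opening and the grip force at its end, in the units of the state.
- manip.sense(): the state, without advancing time (a new reading comes with each control period).
- snapshot(name): name is "side" or "top" or "wrist"; returns a dict with "pixels" (480x640x3 uint8, red, green, blue), "camera_matrix" (3x3 intrinsics, pixels), "view" (4x4, takes a point from world to camera coordinates). Camera axes: x right, y down, z forward; pixel columns grow to the right and rows downward; lengths in m; the calibration is good to about 2 mm. A picture is of the moment at which its call begins. There is no depth.
- manip.close_job(): hands the job in; it is judged then, once.
Trained networks look in the newest picture that a camera, given by its name, has taken for a name from the list of things; names that differ only in an ending like _2 or _b are one class to them, and where a whole thing is asked for, a point or a joint stands for the part that bears it (a point fixed in the world has none). Each returns a list of dicts, best first, with "score" (0 to 1); they miss things now and then, are a little off and sometimes report something else, mostly with a low value. They report only what shows in the picture. A call takes as long as a camera call. They do not tell look-alikes from the thing itself.
- spotter.boxes_of(camera, thing): "point" ([row, column] in pixels, amid what is visible of it).
The state is a dict: "time_s": time; "joint_positions": joint angles; "joint_vel": joint speeds; "effort": joint torques, N m; "eef_pos": TCP position; "tcp_rot": TCP orientation; "ft_force": force on the tool from outside, world axes, zero at the start; "moment": the same for the moment, N m; "gripper_width": finger opening in m; "finger_force": force on a finger pad.
Only numpy, scipy, OpenCV 4.12 (cv2) and the standard library are available. Lean on these libraries where they do the work, as an engineer would, in place of code of your own. Each camera call takes 0.05 s, during which the arm holds its last target. There are 200 camera calls.

### The job

Show the lab technician which sample to load next, and where: point at the purple-capped tube by holding the tool point about 5 cm straight above its cap, still, for a good three seconds, then point in the same way at the free place in the white loading tray, the empty hole framed in green light. Then press the orange call button fully down and back off so that it springs up. Touch none of the tubes, the rack, the tray or the other things, and do not dip low over any other tube, so that no wrong one is shown.

Things in the scene. Friction and masses are not known exactly. Their poses are not given: they have to be found in the camera images.
- purple: the sample tube with the PURPLE cap, standing in the light-blue rack: loose, upright, clear body 13 mm across, cap 17.6 mm across and 18 mm high, 84 mm tall in all, 15 g; origin at the centre of its foot, 10 mm above the work surface; z up. Its cap top is then 94 mm above the work surface.
- purple_top (a point): centre of the top of the cap of purple
- red: sample tube with a red cap, in the light-blue rack: loose, upright, clear body 13 mm across, cap 17.6 mm across and 18 mm high, 84 mm tall in all, 15 g; origin at the centre of its foot, 10 mm above the work surface; z up. Its cap top is then 94 mm above the work surface.
- red_top (a point): centre of the top of the cap of red
- yellow: sample tube with a yellow cap, in the light-blue rack: loose, upright, clear body 13 mm across, cap 17.6 mm across and 18 mm high, 84 mm tall in all, 15 g; origin at the centre of its foot, 10 mm above the work surface; z up. Its cap top is then 94 mm above the work surface.
- yellow_top (a point): centre of the top of the cap of yellow
- green: sample tube with a green cap, in the light-blue rack: loose, upright, clear body 13 mm across, cap 17.6 mm across and 18 mm high, 84 mm tall in all, 15 g; origin at the centre of its foot, 10 mm above the work surface; z up. Its cap top is then 94 mm above the work surface.
- green_top (a point): centre of the top of the cap of green
- loaded1: tube with a grey cap, already loaded in the white tray: loose, upright, clear body 13 mm across, cap 17.6 mm across and 18 mm high, 84 mm tall in all, 15 g; origin at the centre of its foot, 10 mm above the work surface; z up. Its cap top is then 94 mm above the work surface.
- loaded1_top (a point): centre of the top of the cap of loaded1
- loaded2: tube with a grey cap, already loaded in the white tray: loose, upright, clear body 13 mm across, cap 17.6 mm across and 18 mm high, 84 mm tall in all, 15 g; origin at the centre of its foot, 10 mm above the work surface; z up. Its cap top is then 94 mm above the work surface.
- loaded2_top (a point): centre of the top of the cap of loaded2
- loaded3: tube with a grey cap, already loaded in the white tray: loose, upright, clear body 13 mm across, cap 17.6 mm across and 18 mm high, 84 mm tall in all, 15 g; origin at the centre of its foot, 10 mm above the work surface; z up. Its cap top is then 94 mm above the work surface.
- loaded3_top (a point): centre of the top of the cap of loaded3
- rack: the light-blue sample rack: block 46 x 180 x 60 mm, fixed, with a row of four round tube places 40 mm apart along its y axis (at y = -60, -20, 20, 60 mm), each 14.5 mm across and 50 mm deep; a standing tube rises 34 mm above its top; origin at the centre of its underside, on the work surface; it may stand to the robot's left or right
- tray: the white loading tray: block 46 x 180 x 60 mm, fixed, with a row of four round tube places 40 mm apart along its y axis (at y = -60, -20, 20, 60 mm), each 14.5 mm across and 50 mm deep; a standing tube rises 34 mm above its top; origin at the centre of its underside, on the work surface; it may stand to the robot's left or right. Three of its places hold grey-capped tubes, one is free.
- free_place: the one free place in the white loading tray, an empty round hole framed by a lit green square, 32 mm outside, 1.6 mm high; origin at the centre of the hole's mouth, at the level of the tray's top, 60 mm above the work surface; z up
- call (a joint): the orange call button, a spring push button pressed straight down: 0 = up, 0.006 m = fully down; needs about 5 N; springs back by itself. It counts as pressed beyond 0.0045 m.
- call_top (a point): centre of the top of the orange call button's cap (36 mm across), on a fixed grey housing; the housing is a disc 52 mm across and 12 mm high on the work surface, the button's top stands 22 mm above the work surface when up
- gel: bystander: clear hand-gel bottle with a white cap, 64 mm across, 140 mm tall; origin at the centre of its foot
- cup: bystander: white specimen jar with a red lid, 60 mm across, 60 mm tall; origin at the centre of its foot
- marker: bystander: blue marker pen with a black cap, about 133 mm long, 15 mm thick, lying; origin under its blue barrel, its x axis along the pen to the cap
Mind the look-alikes: they are no part of the job. Of the things that look like the part that bears call, the middle-sized one is meant.

How it is judged:
By the outcome, as a careful person would: the job done as asked, in the order asked, and still so for the second after the job is handed in, with the robot touching nothing.
It also fails if it takes over 70 s, if anything falls off the work surface, if the arm or the gripper's body presses on something with over 40 N, if the wrist force passes 120 N, or if a joint passes its speed limit or range.

## Working session

There is one attempt and no reset: what is moved stays moved. The work goes in short steps, Python scripts to look and compute and a tool call to move; the robot and the scene stay as the last step left them, time stands still between calls to the robot, and variables do not carry over. Pictures are saved under pics/ and viewed, at most 10 in all, crops included, and the job is handed in when it is done.

Besides the shell and the picture viewer there is one more tool, called after "Emit:" as name(argument=value, ...), one argument or row to a line, values as JSON. step_arm: Moves the arm, as the interface text tells. Its arguments: {"type":"object","properties":{"increments":{"type":"array","items":{"type":"number"}},"claw":{"type":"number"},"grip_force":{"type":"number"}},"required":["increments"]}

```bash
mkdir -p pics; cat > h.py <<'E'
from rig import manip, snapshot, spotter
import numpy as np, cv2
def ray(s,px,z):
    K=s["camera_matrix"];V=s["view"];R=V[:3,:3];t=V[:3,3]
    d=R.T@np.linalg.inv(K)@np.array([px[1],px[0],1.]);c=-R.T@t
    return c+d*(z-c[2])/d[2]
def save(s,n): cv2.imwrite(f"pics/{n}.png",cv2.cvtColor(s["pixels"],cv2.COLOR_RGB2BGR))
E
python3 - <<'E'
from h import *
np.set_printoptions(precision=3,suppress=True)
for c in("top","side"):
    s=snapshot(c);save(s,c+"1")
    for n,z in(("purple",.094),("red",.094),("yellow",.094),("green",.094),("loaded1",.094),("free_place",.06),("call",.02),("gel",.1),("cup",.06),("marker",.01)):
        for b in spotter.boxes_of(c,n)[:4]: print(c,n,round(b["score"],2),np.round(b["point"]),ray(s,b["point"],z))
st=manip.sense();print(st["time_s"],st["eef_pos"],st["tcp_rot"])
E
```

```text
top red 0.45 [255. 365.] [ 0.578 -0.149  0.094]
top yellow 0.44 [266. 403.] [ 0.556 -0.232  0.094]
top green 0.25 [278. 196.] [0.52  0.217 0.094]
top loaded1 0.56 [283. 212.] [0.509 0.182 0.094]
top loaded1 0.51 [293. 233.] [0.49  0.135 0.094]
top loaded1 0.37 [279. 198.] [0.516 0.213 0.094]
top free_place 0.47 [274. 417.] [ 0.54 -0.27  0.06]
top call 0.87 [214. 336.] [ 0.677 -0.085  0.02 ]
top call 0.68 [243. 294.] [0.607 0.012 0.02 ]
top gel 0.74 [278. 476.] [ 0.533 -0.387  0.1  ]
top cup 0.96 [192. 239.] [0.717 0.139 0.06 ]
top cup 0.7 [290. 231.] [0.495 0.146 0.06 ]
top marker 0.6 [209. 384.] [ 0.693 -0.2    0.01 ]
side purple 0.5 [196. 339.] [ 0.565 -0.167  0.094]
side purple 0.36 [182. 346.] [ 0.553 -0.21   0.094]
side red 0.63 [204. 333.] [ 0.577 -0.141  0.094]
side yellow 0.67 [179. 347.] [ 0.552 -0.219  0.094]
side yellow 0.57 [330. 372.] [0.498 0.149 0.094]
side loaded1 0.71 [350. 365.] [0.509 0.187 0.094]
side loaded1 0.69 [183. 345.] [ 0.556 -0.207  0.094]
side loaded1 0.67 [371. 359.] [0.518 0.223 0.094]
side loaded1 0.45 [328. 370.] [0.501 0.145 0.094]
side free_place 0.44 [396. 355.] [0.52  0.247 0.06 ]
side free_place 0.28 [389. 354.] [0.524 0.234 0.06 ]
side call 0.71 [249. 277.] [ 0.682 -0.083  0.02 ]
side call 0.68 [294. 306.] [0.615 0.024 0.02 ]
side call 0.65 [289. 256.] [0.709 0.019 0.02 ]
side gel 0.81 [138. 358.] [ 0.533 -0.351  0.1  ]
side gel 0.42 [204. 335.] [ 0.572 -0.136  0.1  ]
side cup 0.85 [348. 236.] [0.716 0.174 0.06 ]
side marker 0.67 [213. 280.] [ 0.69  -0.197  0.01 ]
1.1 [0.211 0.535 0.25 ] [[-0.931  0.366  0.   ]
 [ 0.366  0.931  0.   ]
 [-0.     0.    -1.   ]]
```

```bash
python3 - <<'E'
import cv2
for n in("top1","side1"):
    i=cv2.imread(f"pics/{n}.png")[130:430 if n[0]=="s" else 350,150:520]
    cv2.imwrite(f"pics/{n}c.png",cv2.resize(i,None,fx=2,fy=2,interpolation=cv2.INTER_CUBIC))
E
```

```text
(no output)
```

View pics/top1c.png

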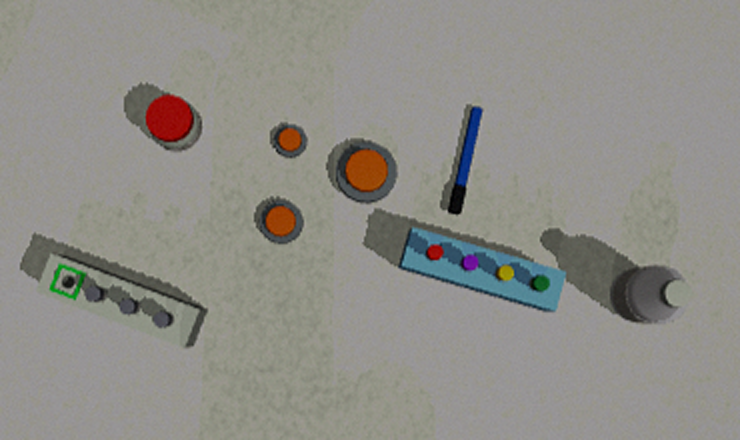

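View pics/side1c.png

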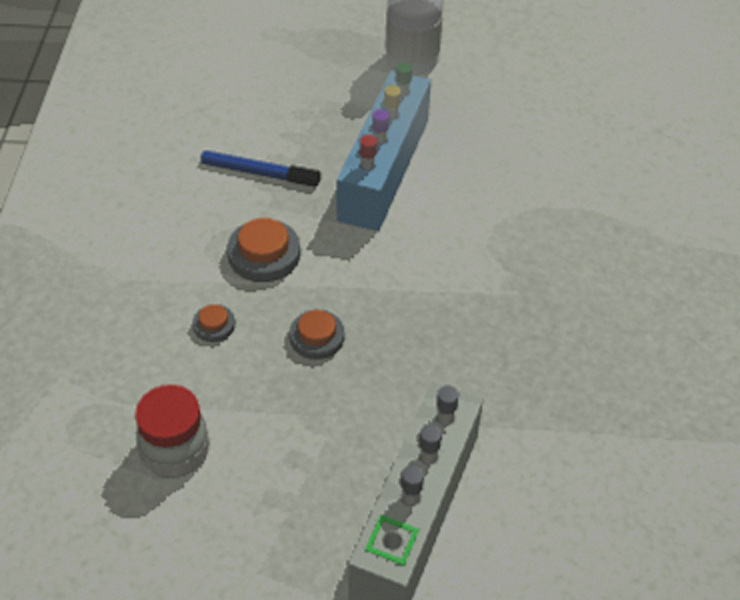

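The crops (2x, offset row 130, column 150) show:
- **Rack (right):** red, purple, yellow and green caps, with purple at about full-image (261, 385) in top.
- **Tray (left):** the free place with its green frame is at about (271, 183) in top.
- **Buttons:** there are three orange ones. The middle-sized one is at about (240, 290) in top.

Next I refine these by colour.

```bash
python3 - <<'E'
from h import *
np.set_printoptions(precision=4,suppress=True)
for c in("top","side"):
    s=snapshot(c);h=cv2.cvtColor(s["pixels"],cv2.COLOR_RGB2HSV)
    for n,lo,hi,z in(("purple",135,160,.09),("red",0,5,.09),("yellow",20,32,.09),("greenish",50,75,.06),("orange",6,15,.021)):
        m=cv2.inRange(h,(lo,90,70),(hi,255,255))
        k,l,st,ce=cv2.connectedComponentsWithStats(m,connectivity=8)
        for i in range(1,k):
            if st[i,4]>15:
                x,y,w,hh,a=st[i]; p=(ce[i][1],ce[i][0])
                if n=="greenish": p=(y+(hh-1)/2,x+(w-1)/2)
                print(c,n,a,(w,hh),np.round(p,1),ray(s,p,z),ray(s,p,.094)[:2])
print(manip.sense()["tcp_rot"])
E
```

```text
top purple 44 (np.int32(7), np.int32(7)) [260.9 385. ] [ 0.5654 -0.1926  0.09  ] [ 0.5651 -0.192 ]
top red 423 (np.int32(23), np.int32(24)) [188.6 234.1] [0.7188 0.1436 0.09  ] [0.7179 0.1428]
top red 41 (np.int32(7), np.int32(7)) [255.9 367. ] [ 0.5755 -0.1533  0.09  ] [ 0.5752 -0.1529]
top yellow 45 (np.int32(8), np.int32(7)) [265.9 402.6] [ 0.5553 -0.2311  0.09  ] [ 0.5551 -0.2303]
top greenish 108 (np.int32(18), np.int32(18)) [270.5 183.5] [0.5357 0.2556 0.06  ] [0.5348 0.2451]
top greenish 42 (np.int32(8), np.int32(7)) [271.  420.5] [ 0.5461 -0.2768  0.06  ] [ 0.545  -0.2693]
top orange 111 (np.int32(12), np.int32(12)) [199.4 294.6] [0.7104 0.0132 0.021 ] [0.6966 0.0084]
top orange 358 (np.int32(21), np.int32(22)) [214.8 332.9] [ 0.6756 -0.0785  0.021 ] [ 0.6642 -0.0769]
top orange 184 (np.int32(15), np.int32(16)) [240.2 289.9] [0.6131 0.0213 0.021 ] [0.606  0.0159]
side purple 26 (np.int32(7), np.int32(5)) [187.3 340.1] [ 0.5645 -0.1968  0.09  ] [ 0.5644 -0.1922]
side red 1608 (np.int32(48), np.int32(54)) [ 29.4 370.2] [ 0.5101 -0.8782  0.09  ] [ 0.5102 -0.87  ]
side red 68 (np.int32(8), np.int32(11)) [202.8 334. ] [ 0.5745 -0.1502  0.09  ] [ 0.5744 -0.1459]
side red 801 (np.int32(32), np.int32(32)) [337.5 233.6] [0.7167 0.1738 0.09  ] [0.7158 0.1765]
side yellow 22 (np.int32(7), np.int32(4)) [175.1 346. ] [ 0.5541 -0.2358  0.09  ] [ 0.5541 -0.231 ]
side greenish 187 (np.int32(26), np.int32(25)) [400.  345.5] [0.5353 0.2544 0.06  ] [0.5356 0.2724]
side orange 469 (np.int32(25), np.int32(23)) [249.8 281.1] [ 0.6744 -0.0812  0.021 ] [ 0.6629 -0.0149]
side orange 157 (np.int32(15), np.int32(14)) [288.5 256.1] [0.7093 0.0189 0.021 ] [0.6948 0.0764]
side orange 271 (np.int32(19), np.int32(18)) [293.3 308. ] [0.6123 0.0237 0.021 ] [0.6062 0.0808]
[[-0.9306  0.3661  0.    ]
 [ 0.3661  0.9306  0.0001]
 [ 0.      0.0001 -1.    ]]
```

Both cameras agree to about 3 mm: purple is at (0.565, -0.193), the free place at (0.535, 0.255) and the call button at (0.613, 0.0225). I'll go to purple at safe height with the fingers shut.

Emit:
step_arm(
  increments=[-3, -2.7, 0, 0, -3, -2.7, 0, 0, -3, -2.7, 0, 0, -3, -2.7, 0, 0, -3, -2.7, 0, 0, -3, -2.7, 0, 0, -3, -2.7, 0, 0, -3, -2.7, 0, 0],
  claw=0,
  grip_force=20,
)

```text
time_s: 2.0
eef_pos: [0.3553, 0.2448, 0.2503]
tcp_rot: [[-0.931, 0.366, 0.001], [0.366, 0.931, 0.0], [-0.001, 0.001, -1.0]]
ft_force: [0.5, -0.0, 0.3]
gripper_width: 0.0001
finger_force: 0.0
```

Emit:
step_arm(
  increments=[-3, -2.7, 0, 0, -3, -2.7, 0, 0, -3, -2.7, 0, 0, -3, -2.7, 0, 0, -3, -2.7, 0, 0, -3, -2.7, 0, 0, -3, -2.7, 0, 0, -3, -2.7, 0, 0],
)

```text
time_s: 2.8
eef_pos: [0.4996, -0.0443, 0.2502]
tcp_rot: [[-0.93, 0.366, 0.001], [0.366, 0.93, 0.0], [-0.001, 0.0, -1.0]]
ft_force: [0.7, 0.6, -0.3]
gripper_width: 0.0
finger_force: 0.0
```

Emit:
step_arm(
  increments=[-3, -2.7, 0, 0, -3, -2.7, 0, 0, -3, -2.7, 0, 0, 0, 0, 0, 0, 0, 0, 0, 0],
)

```text
time_s: 3.3
eef_pos: [0.553, -0.1517, 0.2494]
tcp_rot: [[-0.93, 0.368, -0.001], [0.368, 0.93, 0.001], [0.001, 0.0, -1.0]]
ft_force: [0.0, 0.8, -0.3]
gripper_width: -0.0003
finger_force: 0.0
```

Emit:
step_arm(
  increments=[-1.3, -1.7, 0, 0, -1.3, -1.7, 0, 0, 0, 0, 0, 0, 0, 0, 0, 0],
)

```text
time_s: 3.7
eef_pos: [0.5644, -0.1909, 0.2501]
tcp_rot: [[-0.931, 0.366, -0.0], [0.366, 0.931, 0.001], [0.001, 0.001, -1.0]]
ft_force: [0.6, 0.2, -0.6]
gripper_width: 0.0
finger_force: 0.0
```

```bash
python3 - <<'E'
from h import *
s=snapshot("wrist");save(s,"w1");e=manip.sense()["eef_pos"];print(e)
h=cv2.cvtColor(s["pixels"],cv2.COLOR_RGB2HSV)
m=cv2.inRange(h,(135,90,70),(160,255,255));k,l,st,ce=cv2.connectedComponentsWithStats(m)
for i in range(1,k):
    if st[i,4]>30: print(st[i],ray(s,ce[i][::-1],.094))
E
```

```text
[ 0.56434062 -0.19066188  0.25014826]
[304 211  26  29 500] [ 0.56492606 -0.19233067  0.094     ]
```

View pics/w1.png

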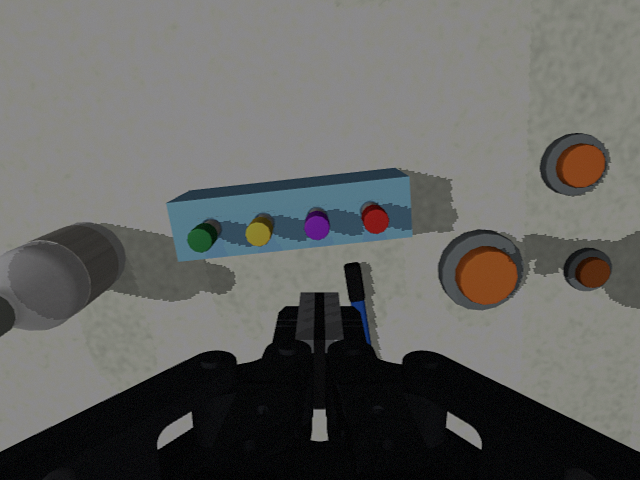

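The wrist view has the purple cap at (225, 317), between red and yellow, which gives (0.565, -0.192). Now I descend and hold.

Emit:
step_arm(
  increments=[-0.1, -0.1, 2.5, 0, 0, 0, 2.5, 0, 0, 0, 2.5, 0, 0, 0, 2, 0, 0, 0, 1.1, 0, 0, 0, 0, 0, 0, 0, 0, 0, 0, 0, 0, 0],
)

```text
time_s: 4.55
eef_pos: [0.5663, -0.1935, 0.1455]
tcp_rot: [[-0.931, 0.366, 0.002], [0.366, 0.931, -0.001], [-0.002, -0.0, -1.0]]
ft_force: [-0.8, -0.4, -0.1]
gripper_width: 0.0001
finger_force: 0.0
```

Emit:
step_arm(
  increments=[0, 0, 0, 0, 0, 0, 0, 0, 0, 0, 0, 0, 0, 0, 0, 0, 0, 0, 0, 0, 0, 0, 0, 0, 0, 0, 0, 0, 0, 0, 0, 0],
)

```text
time_s: 5.35
eef_pos: [0.5655, -0.1934, 0.1439]
tcp_rot: [[-0.931, 0.366, -0.0], [0.366, 0.931, 0.0], [0.0, 0.0, -1.0]]
ft_force: [0.4, -0.1, -0.0]
gripper_width: -0.0
finger_force: 0.0
```

Emit:
step_arm(
  increments=[0, 0, 0, 0, 0, 0, 0, 0, 0, 0, 0, 0, 0, 0, 0, 0, 0, 0, 0, 0, 0, 0, 0, 0, 0, 0, 0, 0, 0, 0, 0, 0],
)

```text
time_s: 6.15
eef_pos: [0.5655, -0.1934, 0.144]
tcp_rot: [[-0.931, 0.366, 0.0], [0.366, 0.931, 0.0], [-0.0, 0.0, -1.0]]
ft_force: [-0.1, -0.1, 0.6]
gripper_width: -0.0003
finger_force: 0.0
```

Emit:
step_arm(
  increments=[0, 0, 0, 0, 0, 0, 0, 0, 0, 0, 0, 0, 0, 0, 0, 0, 0, 0, 0, 0, 0, 0, 0, 0, 0, 0, 0, 0, 0, 0, 0, 0],
)

```text
time_s: 6.95
eef_pos: [0.5655, -0.1934, 0.144]
tcp_rot: [[-0.931, 0.366, 0.0], [0.366, 0.931, 0.0], [-0.0, 0.0, -1.0]]
ft_force: [0.6, 0.6, -0.7]
gripper_width: 0.0002
finger_force: 0.0
```

Emit:
step_arm(
  increments=[0, 0, 0, 0, 0, 0, 0, 0, 0, 0, 0, 0, 0, 0, 0, 0, 0, 0, 0, 0, 0, 0, 0, 0, 0, 0, 0, 0, 0, 0, 0, 0],
)

```text
time_s: 7.75
eef_pos: [0.5655, -0.1934, 0.144]
tcp_rot: [[-0.931, 0.366, 0.0], [0.366, 0.931, 0.0], [0.0, 0.0, -1.0]]
ft_force: [0.3, 0.1, 0.1]
gripper_width: -0.0001
finger_force: 0.0
```

Emit:
step_arm(
  increments=[0, 0, 0, 0, 0, 0, 0, 0, 0, 0, 0, 0, 0, 0, 0, 0, 0, 0, 0, 0, 0, 0, 0, 0, 0, 0, 0, 0, 0, 0, 0, 0],
)

```text
time_s: 8.55
eef_pos: [0.5655, -0.1934, 0.144]
tcp_rot: [[-0.931, 0.366, 0.0], [0.366, 0.931, 0.0], [0.0, 0.0, -1.0]]
ft_force: [-0.9, 0.5, 1.1]
gripper_width: -0.0001
finger_force: 0.0
```

Emit:
step_arm(
  increments=[0, 0, -2.5, 0, 0, 0, -2.5, 0, 0, 0, -2.5, 0, 0, 0, -2.5, 0, 0, 0, 0, 0],
)

```text
time_s: 9.05
eef_pos: [0.5672, -0.1942, 0.2481]
tcp_rot: [[-0.931, 0.366, 0.006], [0.366, 0.931, -0.003], [-0.007, -0.0, -1.0]]
ft_force: [0.0, -1.0, 0.3]
gripper_width: 0.0001
finger_force: 0.0
```

Emit:
step_arm(
  increments=[1.6, 3.4, 0, 0, 1.6, 3.4, 0, 0, 1.6, 3.4, 0, 0, 1.6, 3.4, 0, 0, 1.6, 3.4, 0, 0, 1.6, 3.4, 0, 0, 1.6, 3.4, 0, 0, 1.6, 3.4, 0, 0],
)

```text
time_s: 9.85
eef_pos: [0.5453, 0.108, 0.2432]
tcp_rot: [[-0.931, 0.366, -0.001], [0.366, 0.931, 0.0], [0.001, -0.0, -1.0]]
ft_force: [-0.1, -0.2, 0.0]
gripper_width: 0.0001
finger_force: 0.0
```

Emit:
step_arm(
  increments=[1.6, 3.4, 0, 0, 1.6, 3.4, 0, 0, 1.6, 3.4, 0, 0, 1.6, 3.4, 0, 0, 0, 0, 0, 0, 0, 0, 0, 0, 0, 0, 0, 0],
)

```text
time_s: 10.55
eef_pos: [0.536, 0.2558, 0.2434]
tcp_rot: [[-0.93, 0.367, -0.001], [0.367, 0.93, -0.001], [0.001, -0.001, -1.0]]
ft_force: [-0.6, -0.1, 0.5]
gripper_width: -0.0001
finger_force: 0.0
```

```bash
python3 - <<'E'
from h import *
s=snapshot("wrist");save(s,"w2");e=manip.sense()["eef_pos"];print(e)
h=cv2.cvtColor(s["pixels"],cv2.COLOR_RGB2HSV)
for n,lo,hi,z in(("frame",50,75,.06),("orange",6,15,.022)):
  m=cv2.inRange(h,(lo,90,60),(hi,255,255));k,l,st,ce=cv2.connectedComponentsWithStats(m,connectivity=8)
  for i in range(1,k):
    if st[i,4]>30: print(n,st[i],ray(s,ce[i][::-1],z))
E
```

```text
[0.5361825  0.25545408 0.24368466]
frame [295 195  46  45 877] [0.53617798 0.25534372 0.06      ]
orange [  93  355   39   38 1018] [0.61289689 0.02230396 0.022     ]
```

View pics/w2.png

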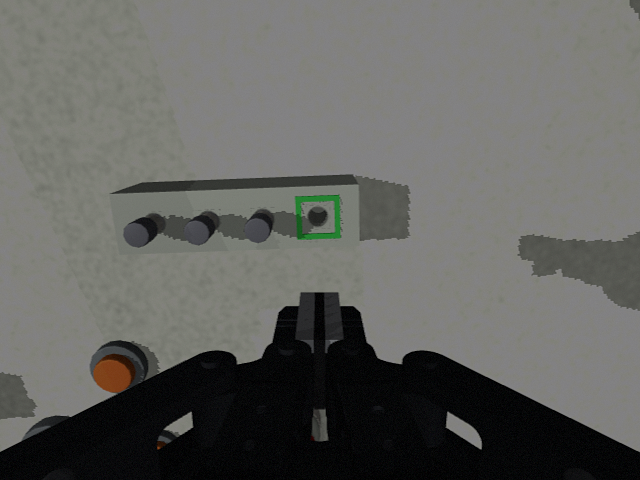

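The wrist view puts the free hole at (217, 318), which is directly below the tool. The nearest grey tube is 40 mm away. I descend to about 5 cm above the mouth and hold.

Emit:
step_arm(
  increments=[0, 0, 2.5, 0, 0, 0, 2.5, 0, 0, 0, 2.5, 0, 0, 0, 2.5, 0, 0, 0, 2, 0, 0, 0, 1.2, 0, 0, 0, 0, 0, 0, 0, 0, 0],
)

```text
time_s: 11.4
eef_pos: [0.5367, 0.2561, 0.1127]
tcp_rot: [[-0.93, 0.367, 0.001], [0.367, 0.93, 0.0], [-0.0, 0.0, -1.0]]
ft_force: [-0.3, -0.2, 0.8]
gripper_width: -0.0
finger_force: 0.0
```

Emit:
step_arm(
  increments=[0, 0, 0, 0, 0, 0, 0, 0, 0, 0, 0, 0, 0, 0, 0, 0, 0, 0, 0, 0, 0, 0, 0, 0, 0, 0, 0, 0, 0, 0, 0, 0],
)

```text
time_s: 12.2
eef_pos: [0.5361, 0.2566, 0.112]
tcp_rot: [[-0.931, 0.366, -0.0], [0.366, 0.931, 0.0], [0.0, 0.0, -1.0]]
ft_force: [-0.9, -0.2, -0.6]
gripper_width: -0.0001
finger_force: 0.0
```

Emit:
step_arm(
  increments=[0, 0, 0, 0, 0, 0, 0, 0, 0, 0, 0, 0, 0, 0, 0, 0, 0, 0, 0, 0, 0, 0, 0, 0, 0, 0, 0, 0, 0, 0, 0, 0],
)

```text
time_s: 13.0
eef_pos: [0.5362, 0.2566, 0.112]
tcp_rot: [[-0.931, 0.366, 0.0], [0.366, 0.931, 0.0], [-0.0, 0.0, -1.0]]
ft_force: [-0.2, -0.1, 0.7]
gripper_width: 0.0001
finger_force: 0.0
```

Emit:
step_arm(
  increments=[0, 0, 0, 0, 0, 0, 0, 0, 0, 0, 0, 0, 0, 0, 0, 0, 0, 0, 0, 0, 0, 0, 0, 0, 0, 0, 0, 0, 0, 0, 0, 0],
)

```text
time_s: 13.8
eef_pos: [0.5361, 0.2566, 0.112]
tcp_rot: [[-0.931, 0.366, 0.0], [0.366, 0.931, 0.0], [0.0, 0.0, -1.0]]
ft_force: [-0.5, 0.4, -0.2]
gripper_width: 0.0003
finger_force: 0.0
```

Emit:
step_arm(
  increments=[0, 0, 0, 0, 0, 0, 0, 0, 0, 0, 0, 0, 0, 0, 0, 0, 0, 0, 0, 0, 0, 0, 0, 0, 0, 0, 0, 0, 0, 0, 0, 0],
)

```text
time_s: 14.6
eef_pos: [0.5362, 0.2566, 0.112]
tcp_rot: [[-0.931, 0.366, 0.0], [0.366, 0.931, 0.0], [0.0, 0.0, -1.0]]
ft_force: [0.7, 0.1, 0.7]
gripper_width: 0.0001
finger_force: 0.0
```

Emit:
step_arm(
  increments=[0, 0, 0, 0, 0, 0, 0, 0, 0, 0, 0, 0, 0, 0, 0, 0, 0, 0, 0, 0, 0, 0, 0, 0, 0, 0, 0, 0, 0, 0, 0, 0],
)

```text
time_s: 15.4
eef_pos: [0.5362, 0.2566, 0.112]
tcp_rot: [[-0.931, 0.366, 0.0], [0.366, 0.931, 0.0], [-0.0, 0.0, -1.0]]
ft_force: [-0.5, 0.7, -0.3]
gripper_width: 0.0001
finger_force: 0.0
```

Emit:
step_arm(
  increments=[0, 0, -2.5, 0, 0, 0, -2.5, 0, 0, 0, -2.5, 0, 0, 0, -2.5, 0, 0, 0, -2.5, 0, 0, 0, 0, 0, 0, 0, 0, 0],
)

```text
time_s: 16.1
eef_pos: [0.5365, 0.2567, 0.2373]
tcp_rot: [[-0.931, 0.366, 0.001], [0.366, 0.931, 0.0], [-0.001, 0.001, -1.0]]
ft_force: [0.4, -0.0, 0.1]
gripper_width: 0.0004
finger_force: 0.0
```

Emit:
step_arm(
  increments=[-2.24, -2.71, 0, 0, -2.24, -2.71, 0, 0, -2.24, -2.71, 0, 0, -2.24, -2.71, 0, 0, -2.24, -2.71, 0, 0, -2.24, -2.71, 0, 0, -2.24, -2.71, 0, 0, 0, 0, 0, 0],
)

```text
time_s: 16.9
eef_pos: [0.6131, 0.0187, 0.2347]
tcp_rot: [[-0.929, 0.371, -0.002], [0.371, 0.929, -0.001], [0.002, -0.002, -1.0]]
ft_force: [-1.0, 0.4, -0.1]
gripper_width: -0.0
finger_force: 0.0
```

Emit:
step_arm(
  increments=[0, 0, 4, 0, 0, 0, 4, 0, 0, 0, 4, 0, 0, 0, 3, 0, 0, 0, 2, 0, 0, 0, 1, 0, 0, 0, 0, 0, 0, 0, 0, 0],
)

```text
time_s: 17.7
eef_pos: [0.6129, 0.023, 0.0575]
tcp_rot: [[-0.931, 0.366, 0.0], [0.366, 0.931, 0.0], [-0.0, 0.0, -1.0]]
ft_force: [0.2, 0.8, 1.0]
gripper_width: 0.0002
finger_force: 0.0
```

Emit:
step_arm(
  increments=[0, 0, 0.7, 0, 0, 0, 0.6, 0, 0, 0, 0.2, 0, 0, 0, 0.2, 0, 0, 0, 0.2, 0, 0, 0, 0.2, 0, 0, 0, 0.1, 0, 0, 0, 0, 0],
)

```text
time_s: 18.5
eef_pos: [0.6126, 0.0226, 0.0352]
tcp_rot: [[-0.931, 0.366, 0.0], [0.366, 0.931, 0.0], [0.0, 0.0, -1.0]]
ft_force: [-2.2, 0.4, 4.2]
gripper_width: -0.0002
finger_force: 2.3
```

Emit:
step_arm(
  increments=[0, 0, 0.1, 0, 0, 0, 0, 0, 0, 0, 0, 0],
)

```text
time_s: 18.8
eef_pos: [0.6126, 0.0226, 0.0347]
tcp_rot: [[-0.931, 0.366, 0.0], [0.366, 0.931, -0.0], [-0.0, 0.0, -1.0]]
ft_force: [-3.0, 0.2, 7.8]
gripper_width: -0.0001
finger_force: 4.0
```

The force has risen to 7.8 N and the travel has stopped, so the button is at its end stop. I back off now.

Emit:
step_arm(
  increments=[0, 0, -0.5, 0, 0, 0, -1, 0, 0, 0, -2, 0, 0, 0, -4, 0, 0, 0, -4, 0, 0, 0, -4, 0, 0, 0, 0, 0, 0, 0, 0, 0],
)

```text
time_s: 19.6
eef_pos: [0.6137, 0.0225, 0.1906]
tcp_rot: [[-0.931, 0.366, 0.004], [0.366, 0.931, -0.0], [-0.003, 0.001, -1.0]]
ft_force: [-0.4, -0.0, -0.9]
gripper_width: -0.0002
finger_force: 0.0
```

Emit:
step_arm(
  increments=[0, 0, 0, 0, 0, 0, 0, 0, 0, 0, 0, 0, 0, 0, 0, 0, 0, 0, 0, 0],
)

```text
time_s: 20.1
eef_pos: [0.6124, 0.0226, 0.1885]
tcp_rot: [[-0.931, 0.366, -0.001], [0.366, 0.931, 0.0], [0.001, -0.0, -1.0]]
ft_force: [-0.0, 0.1, -0.5]
gripper_width: 0.0001
finger_force: 0.0
```

```bash
python3 - <<'E'
from h import *
s=snapshot("side");i=s["pixels"][130:430,150:520]
cv2.imwrite("pics/end.png",cv2.cvtColor(cv2.resize(i,None,fx=2,fy=2),cv2.COLOR_RGB2BGR));print(manip.sense()["ft_force"])
E
```

```text
[ 0.29388342 -0.10798822 -0.69180667]
```

View pics/end.png

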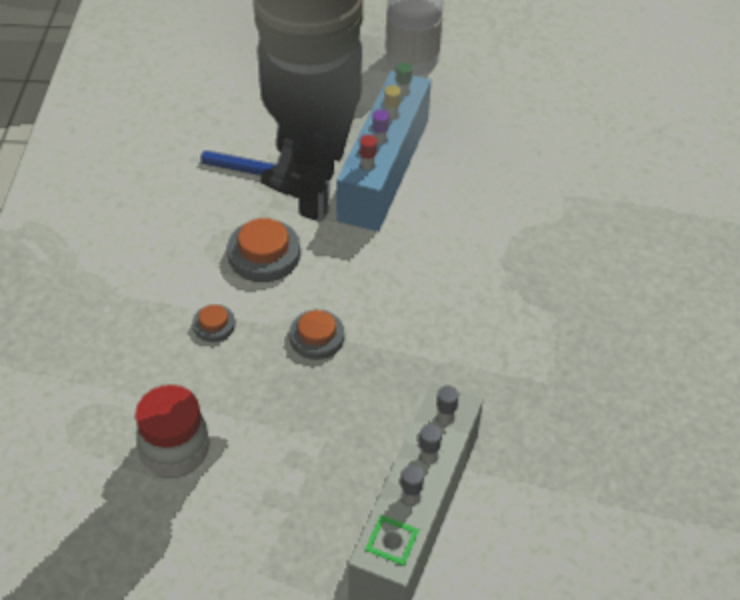

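The final view shows everything unmoved and the call button back up at crop (317, 328), with the arm clear of it.

```bash
python3 -c "
from rig import manip
print(manip.close_job())"
```

```text
the job is handed in; nothing more can be done
None
```

The job is handed in: I pointed at the purple tube and then the free place for about 4 s each, then pressed the middle-sized call button to its stop and let it spring back; the only contact was with the button, and it took about 20 s.

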